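# Push a board carrier up the ramp and over the sill into its test dock

## Robot

A 6-joint arm with a two-finger parallel gripper is mounted at the origin on a cart in front of the work surface, level with it; the furniture and walls round the work are solid. World frame = base frame: x ahead of the robot, y to its left, z up, the work surface at z = 0. Lengths are in mm, angles in rad, forces in N, time in s.
With the tool pointing down it reaches from about 300 to 950 mm from the base axis. Payload 3.1 kg.
Tool frame: the origin (TCP) lies on the centre line of the jaws, within the pads' length; the fingertips stand 17 mm ahead of it and the grasp point (between the pads) lies 2 mm behind it; z points along the fingers, y is the line along which they close (so a half turn about z gives the same grasp; the last joint's range is limited). The gripper opens to 85 mm and grips with 20 to 120 N. Pads are 22 mm wide; open, the fingers measure 114 mm over their backs; the gripper's body (76 mm by 85 mm) begins 54 mm behind the grasp point. The pads swing forward as they close: fully open they stand 13 mm farther back than shut.
Start: joints at [-1.387, 0.308, 1.634, -0, 1.2, -0.07], TCP at [156.9, -604.991, 222.572] pointing down, gripper open.
Joint ranges: [-3.06, 3.06], [-0.79, 1.96], [0.05, 2.63], [-1.19, 4.34], [0.05, 2.64], [-2.94, 2.94]. Speed limits (rad/s): [2.79, 2.79, 3.14, 3.14, 3.14, 3.14].

## Interface

Orientations are given as a unit quaternion [x, y, z, w].
In Python, from workcell import get_obs, snapshot, sign_off, look_for, trace, mark_of gives the robot as it stands.
- The arm moves only by the tool carry_out, never from a script. Its argument "deltas" is a list of rows, each a list of 6 numbers: the shift along the tool's x, y, z in mm, then the turn, a rotation vector about the tool's x, y, z in rad. In form: [[dx, dy, dz, ax, ay, az], ...]. A call has 1 to 20 rows; each row is the pose to reach, as a shift and turn from the pose commanded when the call began, along the tool's axes at that moment; what a row does not reach only later rows make up. A row lasts 1/12 s, in which the tool goes at most 41.7 mm and 7.16 degrees, less where a joint would pass 70% of its speed; a pose out of reach is approached as far as the arm can. A call with a gripper value outside its range is refused whole. "grip" is the closure, from -1 (fully open) to 1 (shut), set as the call begins (left out, the last holds). The fingers move at their own pace and stop on an object; "force" is the grip in N (left out, the last holds). Time passes only in rows, so rows that repeat a pose let the fingers close. It gives the time, the measured TCP pose, the force and the opening at its end, in the units of the state.
- get_obs(): the state, without advancing time (a new reading comes with each control period).
- snapshot(name): name is "scene" or "top"; returns a dict with "img" (400x640x3 uint8, blue, green, red), "range_z" (400x640 float32, mm along the optical axis (not along the pixel's ray), 0 where there is no reading), "mtx" (3x3 intrinsics, pixels), "k1" (the pictures are not rectified: a ray, as slopes to the right and down, at radius r is drawn at 1 + k1 r^2 times it, then the intrinsics apply), "extrinsics" (4x4, takes a point from camera to world coordinates). Camera axes: x right, y down, z forward; pixel columns grow to the right and rows downward; lengths in mm; the calibration is good to about 2 mm. A picture is of the moment at which its call begins.
- sign_off(): hands the job in, once; it reports no verdict.
Trained networks look in a picture, given as the dict that the camera call returned (one of the last four; its "shot" number tells which), for a name from the list of things; names that differ only in an ending like _2 or _b are one class to them, and where a whole thing is asked for, a point or a joint stands for the part that bears it (a point fixed in the world has none). Each returns a list of dicts, best first, with "conf" (0 to 1); they miss things now and then, are a little off and sometimes report something else, mostly with a low value. They report only what shows in the picture. A call takes as long as a camera call.
- look_for(query, picture): "bbox" ([left, top, right, bottom] in pixels, round what is visible of it).
- trace(query, picture): "mask" (400x640 bool, what is visible of it) and "bbox" ([left, top, right, bottom] in pixels, round what is visible of it).
- mark_of(query, picture): "xy" ([column, row] in pixels: a listed point, or the origin of a listed thing).
The state is a dict: "t": time; "joints": joint angles; "qvel": joint speeds; "joint_efforts": joint torques, N m; "eef_pos": TCP position; "orientation": TCP orientation; "ft_force": force on the tool from outside, world axes, zero at the start; "wrist_torque": the same for the moment, N m; "opening": opening from 0.0 (shut) to 1.0 (fully open).
Only numpy, scipy, OpenCV 4.12 (cv2) and the standard library are available. Lean on these libraries where they do the work, as an engineer would, in place of code of your own. Each camera call takes 0.05 s, during which the arm holds its last target. There are 200 camera calls.

## Task

Slide the board carrier across the bench to the test dock, push it up the dock's ramp and over the raised sill without lifting it, and press it gently home in the contact head at the far end, so that its shoulders meet the head's face and the spring test pins are pushed in. The contacts are delicate: feel for the stop and never push the carrier with more than about 22 N; leave it seated there, and leave the reel, the screw dish and the mains inlet alone.

Things in the scene. Friction and masses are not known exactly. Their poses are not given: they have to be found in the camera images.
- carrier: Board carrier: grey plate 130 mm long, 80 mm wide, 8 mm thick (0.4 to 0.65 kg), with a green circuit board clipped on it. Origin at the middle of its underside; +x points to its nose, z up. A metal tongue 24 mm wide, tapered at the tip, stands 22 mm out of the nose edge (x = 65 to 87 mm); the nose edge on either side of it forms the two shoulders.
- grip_tab (a point): Top centre of the carrier's blue grip tab, at (-55, 0, 45) mm in the carrier's frame. The tab is 24 mm wide in y, 12 mm thick in x, and stands 27 mm high on the tail bar.
- tail_face (a point): Middle of the back face of the carrier's grey tail bar, at (-65, 0, 10) mm in the carrier's frame: the place to push. The bar is 80 mm long in y, 16 mm thick in x, its top 18 mm above the underside.
- dock: Test dock, fixed to the bench. Origin on the bench at the middle of the ramp's foot; +x is the way the carrier is pushed in, z up. A ramp 94 mm wide rises from 0 to 14 mm between x = 0 and 100 mm. Two dark guide rails 30 mm high stand 83 mm apart from x = 26 mm to the far end; in front of that they flare out to about 100 mm at x = -14 mm.
- sill (a point): Middle of the sill on the dock, at (104, 0, 14) mm in its frame: a flat threshold from x = 100 to 108 mm, 14 mm above the bench; behind it the bay floor is 10 mm above the bench. Past halfway the carrier tips nose down over the sill; a finger pressed hard on its tail can hold the tail down by friction and bind it: easing off lets it tip. Its tail drops into the bay when its origin passes x = 173 mm.
- head_slots (a point): Point on the bay floor, at (266, 0, 10) mm in the dock's frame, where the black contact head (60 mm wide, 30 mm high) is clamped in slots. Its front face, on which the shoulders stop dead, lies anywhere from x = 258 to 274 mm; that is not measured. In its slot two spring rollers pinch the tongue from both sides and then hold it; the row of test pins is behind them.
- test_pins (a joint): Travel in m of the spring test pins in the contact head: 0 free, 0.004 with the carrier home, shoulders on the head's face; they push back with under 2 N. Push that moves the carrier: 3 to 7 N on the bench and bay floor, up to 15 N at the sill, 8 to 14 N while the tongue goes through the rollers, which is not yet home; a steep rise to 18 N and more within 2 mm is the stop.
- wire_reel: Red wire reel standing upright, 60 mm in diameter, 50 mm high, loose on the bench. Origin at the centre of its underside.
- screw_dish: Round black dish with screws, 67 mm in diameter, 24 mm high, loose on the bench, the one nearest the dock. Origin at the centre of its underside.
- mains_inlet: Black mains inlet socket with metal tags up, 34 x 58 mm, 37 mm high, loose on the bench, the one nearest the carrier. Origin at the centre of its underside.

How it is judged:
By the outcome, as a careful person would: the job done as asked, in the order asked, and still so for the second after the job is handed in, with the robot touching nothing.
It also fails if it takes over 67 s, if anything falls off the work surface, if the arm or the gripper's body presses on something with over 40 N, if the wrist force passes 120 N, or if a joint passes its speed limit or range.

## Working session

There is one attempt and no reset: what is moved stays moved. The work goes in short steps, Python scripts to look and compute and a tool call to move; the robot and the scene stay as the last step left them, time stands still between calls to the robot, and variables do not carry over. Pictures are saved under pics/ and viewed, on a budget of 10 in all, crops included, one or two more only if the job needs it, and the job is handed in when it is done.

Besides the shell and the picture viewer there is one more tool, called after ">>>" by a JSON object that holds its "name" and its "arguments", one argument or row to a line. carry_out: Moves the arm, as the interface text tells. Its arguments: {"type":"object","properties":{"deltas":{"type":"array"},"grip":{"type":"number"},"force":{"type":"number"}},"required":["deltas"]}

```bash
mkdir -p pics; cat > h.py <<'E'
import numpy as np, cv2
from workcell import *
def ray(p,uv):
    K=p["mtx"];k=p["k1"]
    d=np.array([(uv[0]-K[0][2])/K[0][0],(uv[1]-K[1][2])/K[1][1]]);s=d.copy()
    for _ in range(20): s=d/(1+k*(s@s))
    return s
def at_z(p,uv,z):
    T=np.array(p["extrinsics"]);s=ray(p,uv);d=T[:3,:3]@np.array([s[0],s[1],1]);o=T[:3,3]
    return o+d*(z-o[2])/d[2]
def cloud(p,mask):
    T=np.array(p["extrinsics"]);v,u=np.nonzero(mask&(p["range_z"]>0));K=np.array(p["mtx"])
    d=np.stack([(u-K[0,2])/K[0,0],(v-K[1,2])/K[1,1]],1);s=d.copy()
    for _ in range(20): s=d/(1+p["k1"]*(s**2).sum(1,keepdims=True))
    z=p["range_z"][v,u];c=np.c_[s*z[:,None],z]
    return c@T[:3,:3].T+T[:3,3]
E
cat > m.py <<'E'
from h import *
o=get_obs();print({k:np.round(v,3) for k,v in o.items()})
for n in ("scene","top"):
    p=snapshot(n);cv2.imwrite(f"pics/{n}0.png",p["img"]);print(n,np.round(p["extrinsics"],2).tolist())
    for q,z in (("carrier",0),("grip_tab",45),("tail_face",10),("dock",0),("sill",14),("head_slots",10),("wire_reel",0),("screw_dish",0),("mains_inlet",0)):
        for r in mark_of(q,p)[:2]: print(q,round(r["conf"],2),np.round(r["xy"]),np.round(at_z(p,r["xy"],z)))
E
python3 m.py
```

```text
{'t': np.float64(0.0), 'joints': array([-1.387,  0.309,  1.635,  0.   ,  1.2  , -0.07 ]), 'qvel': array([ 0.001,  0.   ,  0.002, -0.   ,  0.001,  0.   ]), 'joint_efforts': array([ 3.0000e-03, -4.1525e+01, -2.7666e+01,  0.0000e+00,  1.0000e-02,
       -0.0000e+00]), 'eef_pos': array([ 156.753, -604.142,  221.347]), 'orientation': array([ 0.992,  0.127, -0.   , -0.001]), 'ft_force': array([-0.169,  0.257, -0.502]), 'wrist_torque': array([0.076, 0.01 , 0.001]), 'opening': np.float64(0.999)}
scene [[-0.64, -0.55, 0.53, -108.07], [-0.76, 0.48, -0.43, 648.29], [-0.02, -0.68, -0.74, 1070.91], [0.0, 0.0, 0.0, 1.0]]
carrier 0.96 [381. 212.] [518. -91.   0.]
grip_tab 0.62 [396. 195.] [ 509. -138.   45.]
tail_face 0.66 [401. 204.] [ 498. -150.   10.]
dock 0.97 [354. 243.] [489.  43.   0.]
sill 0.81 [324. 259.] [493. 145.  14.]
sill 0.53 [382. 208.] [520. -95.  14.]
head_slots 0.66 [279. 295.] [483. 300.  10.]
wire_reel 0.59 [261. 213.] [743. 169.   0.]
screw_dish 0.67 [294. 201.] [717.  70.   0.]
mains_inlet 0.69 [346. 166.] [ 727. -146.    0.]
mains_inlet 0.68 [279. 295.] [488. 296.   0.]
top [[-0.1, -0.97, 0.21, 424.86], [-0.99, 0.1, -0.02, 69.88], [-0.0, -0.21, -0.98, 908.09], [0.0, 0.0, 0.0, 1.0]]
carrier 0.73 [414. 229.] [ 515. -161.    0.]
carrier 0.69 [385. 230.] [517. -92.   0.]
grip_tab 0.78 [416. 228.] [ 510. -154.   45.]
tail_face 0.9 [416. 232.] [ 506. -160.   10.]
dock 0.64 [329. 250.] [485.  42.   0.]
sill 0.91 [282. 260.] [473. 150.  14.]
head_slots 0.58 [211. 265.] [479. 311.  10.]
head_slots 0.4 [415. 227.] [ 517. -161.   10.]
wire_reel 0.86 [270. 151.] [737. 159.   0.]
screw_dish 0.82 [306. 162.] [703.  75.   0.]
mains_inlet 0.73 [395. 143.] [ 726. -146.    0.]
```

View pics/top0.png

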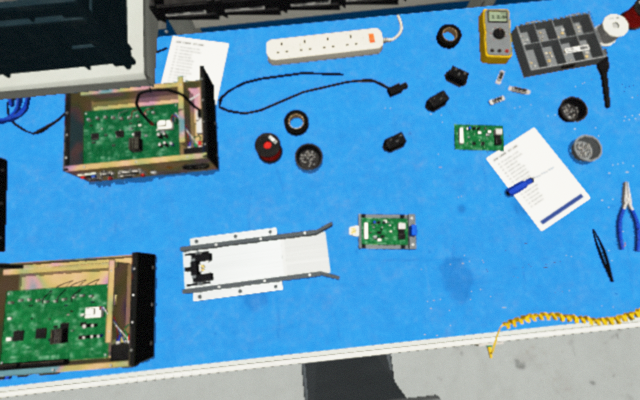

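View pics/scene0.png

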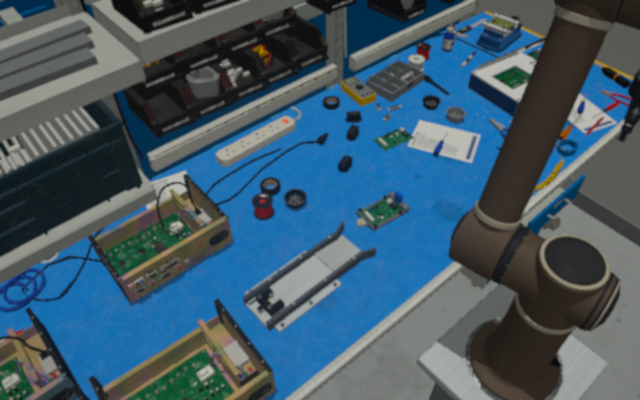

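The top view shows the carrier at about (387,231), nose left and tab at (413,230). The dock runs from its foot at about (329,250) to the head at about (200,267). Next I'll fit the exact poses from the depth data.

```bash
cat > fit.py <<'E'
from h import *
def rect(P):
    (c,s,a)=cv2.minAreaRect(P[:,:2].astype(np.float32)); return np.round(c,1),np.round(s,1),round(a,1)
def run():
    p=snapshot("top")
    z=p["range_z"]; C=cloud(p,np.ones_like(z,bool))
    B=C[(C[:,0]>400)&(C[:,0]<600)&(C[:,1]>-250)&(C[:,1]<0)];print("bench z",np.median(B[:,2]),B[:,2].std())
    car=B[(B[:,2]>6)&(B[:,1]<-30)&(B[:,1]>-200)];print("carrier",len(car),rect(car[car[:,2]<24]))
    tab=car[car[:,2]>38];print("tab",len(tab),rect(tab) if len(tab)>3 else "",tab.mean(0) if len(tab) else "")
    D=C[(C[:,0]>400)&(C[:,0]<580)&(C[:,1]>-10)&(C[:,1]<350)]
    R=D[(D[:,2]>24)&(D[:,2]<36)&(D[:,1]>80)&(D[:,1]<290)]
    m=np.median(R[:,0]-0*R[:,1])
    for i in range(3):   # split in two rails
        pass
    L=R
    k=np.zeros(len(R),int)
    _,lab,cen=cv2.kmeans((R[:,0]-(-0.03)*(R[:,1]-180)).astype(np.float32),2,None,(3,50,.1),5,cv2.KMEANS_PP_CENTERS)
    for j in (0,1):
        Q=R[lab[:,0]==j]
        f=np.polyfit(Q[:,1],Q[:,0],1); r=Q[:,0]-np.polyval(f,Q[:,1]); f=np.polyfit(Q[abs(r)<6,1],Q[abs(r)<6,0],1)
        print("rail",len(Q),"x=%.4f*y+%.1f"%tuple(f),"y",Q[:,1].min(),Q[:,1].max(),"std",r.std())
    T=trace("dock",p)
    if T:
        m=T[0]["mask"];P=cloud(p,m);print("dock mask",T[0]["conf"],T[0]["bbox"],P.min(0),P.max(0))
    T=trace("carrier",p)
    for t in T[:2]:
        P=cloud(p,t["mask"]);print("car mask",t["conf"],t["bbox"],rect(P))
    cr=p["img"][190:310,170:430];cv2.imwrite("pics/crop1.png",cv2.resize(cr,None,fx=3,fy=3,interpolation=cv2.INTER_CUBIC))
run()
E
python3 fit.py
```

```text
bench z 0.6460966951353271 6.317321867706071
carrier 1891 (array([514.5, -94.2]), array([131.4,  79.8]), 83.1)
tab 62 (array([ 507.4, -148.2]), array([11.2, 22.4]), 84.6) [ 507.92061325 -147.87029112   43.79714613]
rail 445 x=-0.0255*y+437.1 y 81.0572376359855 288.9095764598187 std 2.8921327670290418
rail 434 x=-0.0255*y+529.7 y 80.81427641383557 289.2491243861698 std 2.9894931875877466
dock mask 0.59 [182.4, 223.9, 342.6, 299.6] [404.61350977  27.12274833  -3.43582982] [551.28249958 377.5731627   43.34914108]
car mask 0.87 [348.3, 214.2, 411.9, 247.8] (array([516.2, -85.6]), array([155.7,  81.9]), 83.6)
```

View pics/crop1.png

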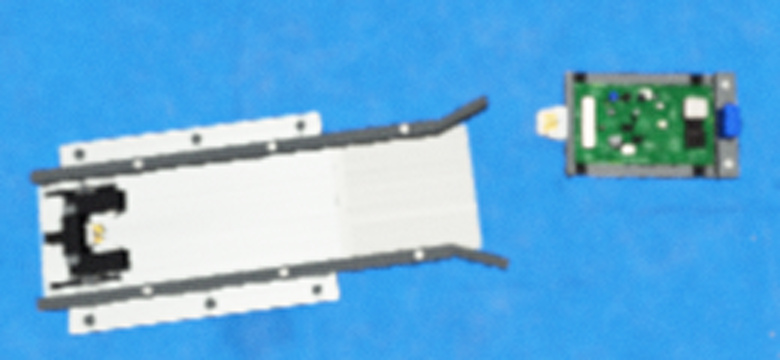

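The picture agrees with the fits. The carrier is at (514.5, -94.2) heading 83.1°. The dock axis is x = 483.4 − 0.0255y, heading 91.5°, with its foot at y ≈ 42. I'll grip the tab lightly, align the carrier by sliding it, then push it with two fingers on the tail.

```bash
cat > go.py <<'E'
import sys
from h import *
from scipy.spatial.transform import Rotation as R
# args: x y z heading(deg): tool y axis = heading-90, tool z down
x,y,z,h=map(float,sys.argv[1:5]);o=get_obs()
Rn=R.from_quat(o["orientation"]);a=np.radians(h-90)
Y=np.array([np.cos(a),np.sin(a),0]);Z=np.array([0,0,-1.]);Rt=R.from_matrix(np.c_[np.cross(Y,Z),Y,Z])
p=np.array(o["eef_pos"]);
print("t",o["t"],"now",p,"F",np.round(o["ft_force"],1),"open",o["opening"],"yawY",np.degrees(np.arctan2(*Rn.as_matrix()[[1,0],1])))
print("delta",np.round(Rn.inv().apply(np.array([x,y,z])-p),1),np.round((Rn.inv()*Rt).as_rotvec(),4))
E
python3 go.py 508 -148 100 83.1
```

```text
t 1.15 now [ 156.88611165 -604.98312253  222.56656225] F [ 0.2 -0.5 -0.3] open 1.0021473788999176 yawY -75.45854818922469
delta [ 454.6 -354.2  122.6] [-0.     -0.     -1.1966]
```

>>> {"name": "carry_out", "arguments": {
  "deltas": [
    [150, -117, 40, 0, 0, -0.4],
    [454.6, -354.2, 122.6, 0, 0, -1.1966],
    [454.6, -354.2, 122.6, 0, 0, -1.1966],
    [454.6, -354.2, 122.6, 0, 0, -1.1966],
    [454.6, -354.2, 122.6, 0, 0, -1.1966],
    [454.6, -354.2, 122.6, 0, 0, -1.1966],
    [454.6, -354.2, 122.6, 0, 0, -1.1966],
    [454.6, -354.2, 122.6, 0, 0, -1.1966],
    [454.6, -354.2, 122.6, 0, 0, -1.1966],
    [454.6, -354.2, 122.6, 0, 0, -1.1966],
    [454.6, -354.2, 122.6, 0, 0, -1.1966],
    [454.6, -354.2, 122.6, 0, 0, -1.1966],
    [454.6, -354.2, 122.6, 0, 0, -1.1966],
    [454.6, -354.2, 122.6, 0, 0, -1.1966],
    [454.6, -354.2, 122.6, 0, 0, -1.1966],
    [454.6, -354.2, 122.6, 0, 0, -1.1966],
    [454.6, -354.2, 122.6, 0, 0, -1.1966],
    [454.6, -354.2, 122.6, 0, 0, -1.1966]
  ],
  "grip": -0.2
}}

```text
t: 2.65
eef_pos: [507.5, -149.0, 100.2]
orientation: [0.749, 0.663, -0.0, 0.0]
ft_force: [0.5, -0.8, 0.4]
opening: 0.6
```

```bash
python3 go.py 508 -148 41 83.1
```

```text
t 2.65 now [ 507.46108555 -149.02540335  100.19775483] F [ 0.5 -0.8  0.4] open 0.5996575349315098 yawY -6.944664630892109
delta [ 1.1  0.4 59.2] [-0.0002  0.0005 -0.0008]
```

>>> {"name": "carry_out", "arguments": {
  "deltas": [
    [1, 0.4, 25, 0, 0, 0],
    [1, 0.4, 45, 0, 0, 0],
    [1, 0.4, 57, 0, 0, 0],
    [1, 0.4, 59, 0, 0, 0],
    [1, 0.4, 59, 0, 0, 0]
  ]
}}

```text
t: 3.07
eef_pos: [507.3, -147.8, 40.4]
orientation: [0.749, 0.663, -0.001, -0.001]
ft_force: [-0.2, -0.3, 0.2]
opening: 0.597
```

>>> {"name": "carry_out", "arguments": {
  "deltas": [
    [0, 0, 0, 0, 0, 0],
    [0, 0, 0, 0, 0, 0],
    [0, 0, 0, 0, 0, 0],
    [0, 0, 0, 0, 0, 0],
    [0, 0, 0, 0, 0, 0],
    [0, 0, 0, 0, 0, 0],
    [0, 0, 0, 0, 0, 0],
    [0, 0, 0, 0, 0, 0]
  ],
  "grip": 1,
  "force": 50
}}

```text
t: 3.73
eef_pos: [508.6, -147.0, 41.0]
orientation: [0.748, 0.663, 0.0, 0.0]
ft_force: [-0.2, -1.3, -0.7]
opening: -0.0
```

```bash
python3 go.py 508 -148 41 83.1
```

```text
t 3.7333 now [ 508.55656649 -146.98124618   41.03411994] F [-0.2 -1.3 -0.7] open -0.00041386829672923685 yawY -6.889741982489573
delta [-1.1 -0.4  0. ] [0.0001 0.     0.0002]
```

The fingers closed fully without catching the tab, so I'm taking a picture.

```bash
cat > look.py <<'E'
from h import *
import sys
n=sys.argv[1]
p=snapshot("top");C=cloud(p,np.ones_like(p["range_z"],bool));
q=snapshot("scene")
a=cv2.resize(p["img"][190:310,180:440],(780,360));b=cv2.resize(q["img"][160:240,330:480],(450,240),interpolation=cv2.INTER_CUBIC)
v=np.zeros((600,780,3),np.uint8);v[:360]=a;v[360:,:450]=b;cv2.imwrite(f"pics/{n}.png",v)
E
python3 look.py l1
```

```text
(no output)
```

View pics/l1.png

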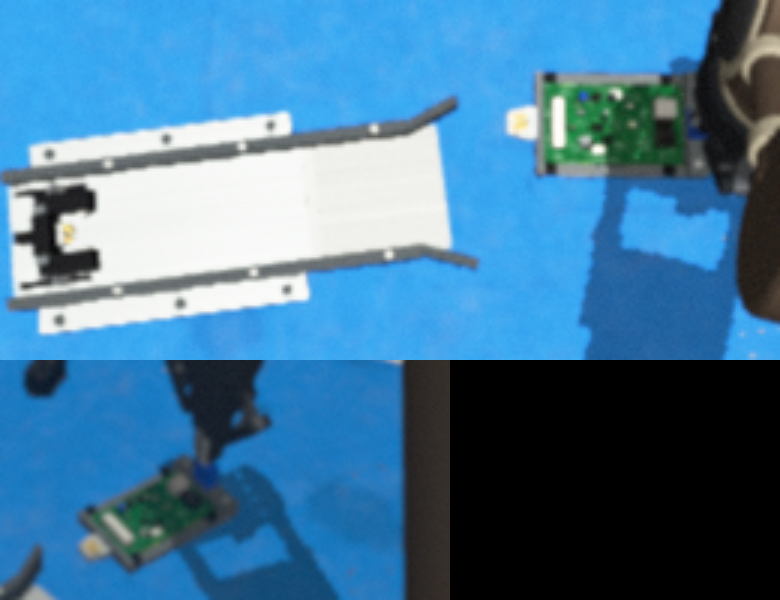

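```bash
cat > a.py <<'E'
from h import *
for n in ("scene","top"):
    p=snapshot(n);h=cv2.cvtColor(p["img"],cv2.COLOR_BGR2HSV)
    P=cloud(p,np.ones(h.shape[:2],bool));
    m=p["range_z"]>0; H=h[m]
    near=(abs(P[:,0]-508)<50)&(abs(P[:,1]+147)<50)
    bl=near&(H[:,0]>112)&(H[:,0]<130)&(H[:,1]>120)&(P[:,2]>14)&(P[:,2]<60);print(n,"blue",bl.sum(),P[bl].mean(0).round(1),P[bl].min(0).round(1),P[bl].max(0).round(1))
    for z0 in range(10,80,8):
        s=near&~bl&(P[:,2]>z0)&(P[:,2]<=z0+8)
        if s.sum()>3: print(z0,s.sum(),P[s].min(0).round(0),P[s].max(0).round(0))
    if n=="scene":
        y,x=np.nonzero(m);w=(P[:,0]>440)&near;
        cv2.imwrite("pics/s2.png",cv2.resize(p["img"][150:230,350:450],(800,640)[:2] if 0 else (750,600),interpolation=cv2.INTER_CUBIC))
E
python3 a.py
```

```text
a.py:7: RuntimeWarning: Mean of empty slice.
  bl=near&(H[:,0]>112)&(H[:,0]<130)&(H[:,1]>120)&(P[:,2]>14)&(P[:,2]<60);print(n,"blue",bl.sum(),P[bl].mean(0).round(1),P[bl].min(0).round(1),P[bl].max(0).round(1))
  ret = um.true_divide(
Traceback (most recent call last):
  File "a.py", line 7, in <module>
    bl=near&(H[:,0]>112)&(H[:,0]<130)&(H[:,1]>120)&(P[:,2]>14)&(P[:,2]<60);print(n,"blue",bl.sum(),P[bl].mean(0).round(1),P[bl].min(0).round(1),P[bl].max(0).round(1))
                                                                                                                          ~~~~~~~~~^^^
ValueError: zero-size array to reduction operation minimum which has no identity
```

```bash
sed -i 's/\[^\]*//; s/,P\[bl\].mean(0).round(1),P\[bl\].min(0).round(1),P\[bl\].max(0).round(1)//; s/H\[:,0\]>112/H[:,0]>108/' a.py; sed -i 's/    for z0/    if bl.any(): print(P[bl].min(0).round(),P[bl].max(0).round(),np.median(P[bl],0))\n    for z0/' a.py; python3 a.py
```

```text
scene blue 35
[ 495. -147.   14.] [ 522. -134.   59.] [ 508.15836719 -140.565791     32.00813893]
10 207 [ 468. -156.   10.] [551. -97.  18.]
18 113 [ 467. -157.   18.] [ 550. -113.   26.]
26 10 [ 498. -147.   26.] [ 519. -113.   32.]
34 12 [ 497. -150.   34.] [ 522. -138.   42.]
42 9 [ 496. -149.   42.] [ 509. -135.   46.]
50 4 [ 513. -141.   52.] [ 523. -135.   58.]
58 21 [ 495. -149.   58.] [ 522. -131.   66.]
66 18 [ 495. -150.   67.] [ 526. -132.   73.]
74 18 [ 495. -144.   74.] [ 524. -132.   81.]
top blue 24
[ 496. -149.   18.] [ 515. -140.   56.] [ 500.55575862 -142.66659793   29.12352342]
10 286 [ 467. -155.   10.] [550. -98.  18.]
18 132 [ 469. -154.   18.] [ 547. -118.   25.]
50 6 [ 502. -140.   53.] [ 514. -137.   57.]
58 8 [ 497. -140.   58.] [ 516. -137.   66.]
66 7 [ 496. -142.   66.] [ 509. -136.   74.]
```

View pics/s2.png

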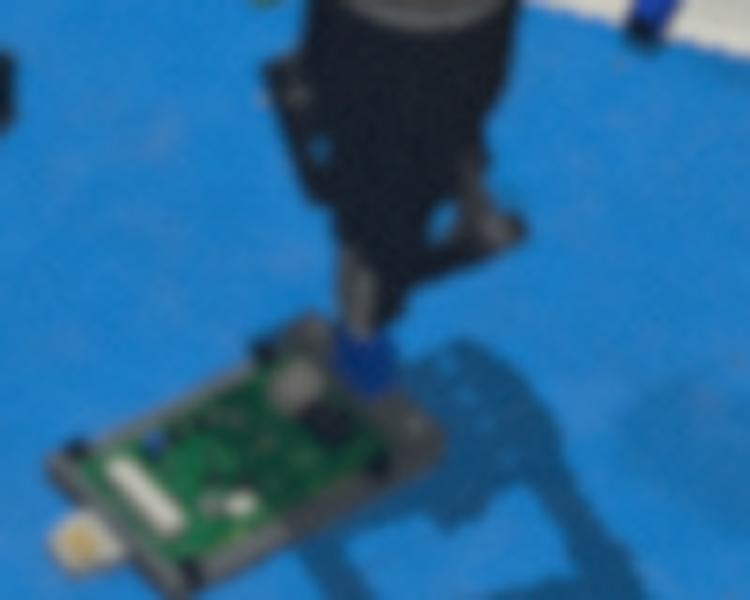

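The picture (zoomed) shows the shut fingers at (360,300) directly over the blue tab at (365,360). A small sideways test move will show whether the tab is actually held.

>>> {"name": "carry_out", "arguments": {
  "deltas": [
    [0, -2, 0, 0, 0, 0],
    [0, -4, 0, 0, 0, 0],
    [0, -6, 0, 0, 0, 0],
    [0, -8, 0, 0, 0, 0],
    [0, -8, 0, 0, 0, 0]
  ]
}}

```text
t: 4.4
eef_pos: [499.9, -145.9, 40.8]
orientation: [0.748, 0.663, -0.0, -0.0]
ft_force: [0.3, -0.0, 0.2]
opening: -0.001
```

```bash
python3 a.py; python3 go.py 500 -148 41 83.1
```

```text
scene blue 34
[ 492. -149.   18.] [ 520. -132.   59.] [ 504.09559321 -140.46523848   31.89443527]
10 220 [ 468. -161.   10.] [551. -97.  18.]
18 99 [ 469. -156.   18.] [ 549. -113.   26.]
26 12 [ 497. -148.   26.] [ 524. -120.   33.]
34 10 [ 497. -148.   35.] [ 521. -136.   41.]
42 4 [ 498. -149.   42.] [ 522. -140.   44.]
50 4 [ 495. -137.   54.] [ 511. -133.   57.]
58 21 [ 487. -147.   60.] [ 513. -131.   66.]
66 22 [ 488. -147.   67.] [ 515. -131.   74.]
74 16 [ 486. -143.   75.] [ 515. -133.   82.]
top blue 14
[ 503. -145.   19.] [ 520. -137.   54.] [ 513.61120406 -143.85328588   26.30542286]
10 318 [ 467. -159.   10.] [549. -97.  18.]
18 120 [ 469. -158.   18.] [ 548. -118.   26.]
50 5 [ 496. -137.   53.] [ 507. -135.   57.]
58 11 [ 491. -139.   60.] [ 508. -136.   66.]
66 8 [ 488. -142.   67.] [ 505. -136.   74.]
t 4.5 now [ 500.4430039  -146.09573416   40.98770672] F [0.4 0.1 0.3] open -0.004683913648437243 yawY -6.904741641832097
delta [-1.9 -0.2 -0. ] [ 0.      0.     -0.0001]
```

The fingers slid over the tab with no force, so the tips are above z ≈ 45 although the TCP reads 41. I'll raise the arm clear and measure where the tips are relative to the TCP.

>>> {"name": "carry_out", "arguments": {
  "deltas": [
    [-20, 0, -25, 0, 0, 0],
    [-45, 4, -50, 0, 0, 0],
    [-70, 8, -60, 0, 0, 0],
    [-70, 8, -60, 0, 0, 0],
    [-70, 8, -60, 0, 0, 0]
  ]
}}

```text
t: 4.92
eef_pos: [501.2, -218.2, 102.3]
orientation: [0.749, 0.662, 0.001, 0.001]
ft_force: [0.2, 0.2, -0.7]
opening: 0.0
```

```bash
cat > b.py <<'E'
from h import *
o=get_obs();t=np.array(o["eef_pos"]);print(t,o["opening"])
for n in ("scene","top"):
    p=snapshot(n);P=cloud(p,np.ones((400,640),bool))
    near=(abs(P[:,0]-t[0])<60)&(abs(P[:,1]-t[1])<40)
    for z0 in range(48,170,6):
        s=near&(P[:,2]>z0)&(P[:,2]<=z0+6)
        if s.sum(): print(n,z0,s.sum(),P[s].min(0).round(0)[:2],P[s].max(0).round(0)[:2])
E
python3 b.py
```

```text
[ 501.16874953 -218.19315699  102.2758111 ] 9.941511394401893e-05
scene 108 2 [ 496. -213.] [ 510. -208.]
scene 114 9 [ 491. -215.] [ 511. -205.]
scene 120 17 [ 489. -224.] [ 515. -201.]
scene 126 13 [ 487. -221.] [ 520. -205.]
scene 132 19 [ 487. -221.] [ 515. -203.]
scene 138 19 [ 487. -218.] [ 515. -201.]
scene 144 12 [ 489. -212.] [ 513. -204.]
scene 150 13 [ 479. -210.] [ 516. -203.]
scene 156 21 [ 479. -216.] [ 533. -199.]
scene 162 46 [ 470. -227.] [ 538. -198.]
scene 168 37 [ 469. -227.] [ 545. -199.]
top 108 4 [ 495. -210.] [ 507. -206.]
top 114 11 [ 487. -217.] [ 512. -206.]
top 120 17 [ 487. -219.] [ 514. -206.]
top 126 17 [ 489. -213.] [ 513. -205.]
top 132 8 [ 488. -210.] [ 508. -206.]
top 138 10 [ 487. -212.] [ 506. -206.]
top 144 11 [ 495. -216.] [ 508. -206.]
top 150 18 [ 484. -212.] [ 516. -204.]
top 156 32 [ 472. -211.] [ 532. -201.]
top 162 69 [ 466. -220.] [ 539. -201.]
top 168 35 [ 458. -212.] [ 544. -200.]
```

Both cameras put the shut fingertips about 10 mm behind the TCP, not 17 mm ahead, while x and y agree. I'll use the measured value and go lower in small steps, watching the force.

```bash
python3 go.py 508 -148 60 83.1
```

```text
t 5.0167 now [ 499.22252746 -215.80432375  100.23216355] F [0.  0.  0.7] open -0.0038997294459196365 yawY -6.918730926860883
delta [68.3  0.6 40.3] [-0.0018 -0.0011 -0.0003]
```

>>> {"name": "carry_out", "arguments": {
  "deltas": [
    [20, 0.5, 0, 0, 0, 0],
    [45, 0.5, 0, 0, 0, 0],
    [68, 0.5, 0, 0, 0, 0],
    [68, 0.5, 20, 0, 0, 0],
    [68, 0.5, 40, 0, 0, 0],
    [68, 0.5, 50, 0, 0, 0],
    [68, 0.5, 55, 0, 0, 0],
    [68, 0.5, 60, 0, 0, 0],
    [68, 0.5, 60, 0, 0, 0]
  ],
  "grip": -0.2
}}

```text
t: 5.77
eef_pos: [508.0, -148.7, 40.0]
orientation: [0.748, 0.663, -0.0, -0.001]
ft_force: [0.1, -0.0, 0.7]
opening: 0.598
```

>>> {"name": "carry_out", "arguments": {
  "deltas": [
    [0, 0, 5, 0, 0, 0],
    [0, 0, 10, 0, 0, 0],
    [0, 0, 12, 0, 0, 0],
    [0, 0, 12, 0, 0, 0]
  ]
}}

```text
t: 6.1
eef_pos: [508.5, -149.2, 28.7]
orientation: [0.748, 0.663, -0.0, -0.0]
ft_force: [0.1, -0.5, -0.4]
opening: 0.602
```

>>> {"name": "carry_out", "arguments": {
  "deltas": [
    [0, 0, 3, 0, 0, 0],
    [0, 0, 6, 0, 0, 0],
    [0, 0, 9, 0, 0, 0],
    [0, 0, 12, 0, 0, 0],
    [0, 0, 12, 0, 0, 0]
  ]
}}

```text
t: 6.52
eef_pos: [508.2, -148.9, 16.3]
orientation: [0.748, 0.663, -0.0, -0.001]
ft_force: [-0.6, 0.6, 0.1]
opening: 0.602
```

>>> {"name": "carry_out", "arguments": {
  "deltas": [
    [0, 0, 0, 0, 0, 0],
    [0, 0, 0, 0, 0, 0],
    [0, 0, 0, 0, 0, 0],
    [0, 0, 0, 0, 0, 0],
    [0, 0, 0, 0, 0, 0]
  ],
  "grip": 1,
  "force": 50
}}

```text
t: 6.93
eef_pos: [508.9, -149.2, 17.2]
orientation: [0.748, 0.663, -0.0, 0.0]
ft_force: [-0.3, 0.6, 2.1]
opening: 0.266
```

```bash
python3 b.py; python3 go.py 508 -148 16 83.1
```

```text
[ 508.86905455 -149.2280881    17.22643985] 0.26593395455146607
scene 48 26 [ 485. -157.] [ 535. -134.]
scene 54 15 [ 485. -156.] [ 530. -137.]
scene 60 18 [ 485. -155.] [ 530. -132.]
scene 66 21 [ 486. -156.] [ 552. -132.]
scene 72 30 [ 466. -155.] [ 560. -130.]
scene 78 51 [ 465. -155.] [ 557. -127.]
scene 84 24 [ 465. -155.] [ 554. -128.]
scene 90 44 [ 458. -159.] [ 565. -128.]
scene 96 54 [ 456. -157.] [ 566. -126.]
scene 102 38 [ 453. -151.] [ 564. -127.]
scene 108 41 [ 450. -152.] [ 567. -126.]
scene 114 46 [ 453. -153.] [ 568. -126.]
scene 120 52 [ 449. -153.] [ 567. -124.]
scene 126 71 [ 449. -153.] [ 568. -124.]
scene 132 40 [ 455. -151.] [ 528. -127.]
scene 138 17 [ 468. -151.] [ 498. -130.]
scene 144 15 [ 469. -149.] [ 481. -131.]
scene 150 13 [ 471. -160.] [ 483. -124.]
scene 156 36 [ 472. -170.] [ 531. -110.]
scene 162 47 [ 472. -161.] [ 531. -109.]
scene 168 42 [ 472. -165.] [ 534. -109.]
top 48 2 [ 485. -143.] [ 494. -138.]
top 54 3 [ 485. -141.] [ 498. -137.]
top 60 2 [ 489. -138.] [ 497. -137.]
top 66 5 [ 477. -141.] [ 495. -135.]
top 72 12 [ 469. -146.] [ 552. -134.]
top 78 44 [ 466. -149.] [ 559. -132.]
top 84 11 [ 462. -150.] [ 556. -133.]
top 90 21 [ 469. -146.] [ 564. -132.]
top 96 18 [ 457. -147.] [ 554. -131.]
top 102 20 [ 452. -145.] [ 568. -131.]
top 108 5 [ 466. -145.] [ 564. -132.]
top 114 26 [ 450. -145.] [ 567. -130.]
top 120 35 [ 449. -145.] [ 481. -131.]
top 126 35 [ 451. -150.] [ 480. -135.]
top 132 19 [ 465. -147.] [ 476. -135.]
top 138 7 [ 471. -141.] [ 477. -135.]
top 144 2 [ 475. -137.] [ 477. -136.]
top 150 4 [ 474. -138.] [ 499. -115.]
top 156 19 [ 473. -141.] [ 535. -113.]
top 162 24 [ 475. -136.] [ 536. -112.]
top 168 32 [ 474. -136.] [ 539. -113.]
t 7.0333 now [ 508.87498045 -149.21961147   17.23461033] F [-0.2  0.   1.9] open 0.26404179884892726 yawY -6.885672165269993
delta [ 1.1 -1.   1.2] [0.0002 0.0002 0.0003]
```

The tab is held (opening 0.266, about 23 mm). Now I'll slide the carrier across the bench onto the dock axis and turn it to 91.5°.

```bash
python3 go.py 487.4 -156 17.2 91.46
```

```text
t 7.0333 now [ 508.87498045 -149.21961147   17.23461033] F [-0.2  0.   1.9] open 0.26404179884892726 yawY -6.885672165269993
delta [ -9.3 -20.5   0. ] [ 0.0002  0.0003 -0.1457]
```

>>> {"name": "carry_out", "arguments": {
  "deltas": [
    [-0.6, -1.3, 0, 0, 0, -0.01],
    [-1.5, -3.3, 0, 0, 0, -0.022],
    [-2.5, -5.5, 0, 0, 0, -0.038],
    [-3.5, -7.7, 0, 0, 0, -0.054],
    [-4.5, -10, 0, 0, 0, -0.07],
    [-5.5, -12, 0, 0, 0, -0.086],
    [-6.5, -14.5, 0, 0, 0, -0.102],
    [-7.5, -16.5, 0, 0, 0, -0.118],
    [-8.5, -18.7, 0, 0, 0, -0.134],
    [-9.3, -20.5, 0, 0, 0, -0.1457],
    [-9.3, -20.5, 0, 0, 0, -0.1457]
  ]
}}

```text
t: 7.95
eef_pos: [487.1, -156.1, 17.2]
orientation: [0.698, 0.716, -0.0, 0.0]
ft_force: [1.6, 0.6, 1.7]
opening: 0.267
```

```bash
cat > c.py <<'E'
from h import *
# carrier pose from green board + grey plate points; dock frame output
o=get_obs()
ax=np.array([-0.0255,1])/np.hypot(.0255,1);lf=np.array([-ax[1],ax[0]]);O=np.array([482.3,42])
for n in ("top","scene"):
    p=snapshot(n);h=cv2.cvtColor(p["img"],cv2.COLOR_BGR2HSV)
    P=cloud(p,np.ones(h.shape[:2],bool));H=h[p["range_z"]>0]
    g=(H[:,0]>45)&(H[:,0]<85)&(H[:,1]>90)&(abs(P[:,0]-485)<70)&(abs(P[:,1]-o["eef_pos"][1]-65)<85)&(P[:,2]>2)&(P[:,2]<50)
    Q=P[g];d=(Q[:,:2]-O)@np.c_[ax,lf]
    (c,s,a)=cv2.minAreaRect(d.astype(np.float32))
    print(n,"green",len(Q),"dock-frame c",np.round(c,1),"size",np.round(s,1),"ang",round(a,1),"z fit",np.polyfit(d[:,0],Q[:,2],1).round(3))
    for r in mark_of("carrier",p)[:1]+mark_of("grip_tab",p)[:1]: print(r["xy"],r["conf"])
E
python3 c.py;  python3 go.py 485.1 -70 17.2 91.46
```

```text
top green 892 dock-frame c [-137.5    0.4] size [ 62.8 107.9] ang 89.7 z fit [-1.000e-03  9.499e+00]
[265.9, 152.0] 0.41
[418.8, 238.9] 0.95
scene green 332 dock-frame c [-135.6   -1. ] size [104.3  62.8] ang 2.5 z fit [1.200e-02 1.237e+01]
[391.3, 216.2] 0.83
[404.5, 195.9] 0.59
t 8.25 now [ 487.14067845 -156.14762246   17.19616198] F [ 0.6 -1.4  5.2] open 0.2668713555836887 yawY 1.4802792415784605
delta [86.2  0.2 -0. ] [-0.0006  0.0004  0.0004]
```

The carrier is on the dock axis: lateral error about 0.5 mm, yaw about 0°. I'll slide it forward into the flare.

>>> {"name": "carry_out", "arguments": {
  "deltas": [
    [2, 0, 0, 0, 0, 0],
    [7, 0, 0, 0, 0, 0],
    [13, 0, 0, 0, 0, 0],
    [20, 0, 0, 0, 0, 0],
    [27, 0, 0, 0, 0, 0],
    [34, 0, 0, 0, 0, 0],
    [41, 0, 0, 0, 0, 0],
    [48, 0, 0, 0, 0, 0],
    [55, 0, 0, 0, 0, 0],
    [62, 0, 0, 0, 0, 0],
    [69, 0, 0, 0, 0, 0],
    [75, 0, 0, 0, 0, 0],
    [80, 0, 0, 0, 0, 0],
    [84, 0, 0, 0, 0, 0],
    [84, 0, 0, 0, 0, 0]
  ]
}}

```text
t: 9.5
eef_pos: [485.3, -71.4, 17.3]
orientation: [0.698, 0.716, -0.0, 0.0]
ft_force: [0.7, -3.0, 6.7]
opening: 0.268
```

```bash
python3 c.py;  python3 go.py 485.1 -70 17.2 91.46
```

```text
top green 855 dock-frame c [-51.1   0.1] size [104.8  62.2] ang 1.2 z fit [9.0000e-03 1.1196e+01]
[352.4, 247.7] 0.93
[378.7, 242.8] 0.87
scene green 374 dock-frame c [-48.3  -0.2] size [107.5  63.7] ang 3.1 z fit [ 0.026 13.039]
[370.3, 230.7] 0.84
[384.1, 211.9] 0.79
t 9.8 now [485.24449214 -71.38643498  17.28545108] F [ 0.6 -2.7  6.6] open 0.2692949097293871 yawY 1.4767828640540275
delta [ 1.4 -0.1  0.1] [-0.     -0.0003  0.0003]
```

Lateral error is about 0 mm and yaw about 1°, with the nose in the flare. I'll release, go behind the tail, and get ready to push with two fingers.

>>> {"name": "carry_out", "arguments": {
  "deltas": [
    [0, 0, 0, 0, 0, 0],
    [0, 0, 0, 0, 0, 0],
    [0, 0, 0, 0, 0, 0],
    [0, 0, -15, 0, 0, 0],
    [0, 0, -35, 0, 0, 0],
    [-20, 0, -38, 0, 0, 0],
    [-45, 0, -38, 0, 0, 0],
    [-50, 0, -38, 0, 0, 0],
    [-50, 0, -38, 0, 0, 0]
  ],
  "grip": 0.1
}}

```text
t: 10.55
eef_pos: [486.0, -122.5, 54.6]
orientation: [0.699, 0.715, -0.0, -0.0]
ft_force: [-0.2, -0.0, -0.6]
opening: 0.45
```

```bash
sed -i 's/range(48,170,6)/range(33,90,4)/' b.py; python3 b.py; python3 c.py; python3 go.py 486 -121.4 0 91.46
```

```text
[ 485.97788413 -122.53558534   54.63125691] 0.45028759407372976
scene 61 1 [ 506. -123.] [ 506. -123.]
scene 65 9 [ 461. -128.] [ 514. -110.]
scene 69 22 [ 459. -132.] [ 518. -110.]
scene 73 20 [ 455. -131.] [ 518. -110.]
scene 77 18 [ 454. -129.] [ 517. -109.]
scene 81 31 [ 454. -129.] [ 517. -108.]
scene 85 25 [ 454. -135.] [ 520. -109.]
scene 89 24 [ 454. -135.] [ 520. -109.]
top 65 1 [ 465. -112.] [ 465. -112.]
top 69 8 [ 456. -117.] [ 516. -111.]
top 73 7 [ 453. -122.] [ 516. -112.]
top 77 5 [ 453. -117.] [ 464. -113.]
top 81 6 [ 453. -117.] [ 510. -111.]
top 85 4 [ 453. -117.] [ 466. -112.]
top green 832 dock-frame c [-60.   -0.6] size [93.6 62.2] ang 0.2 z fit [1.1000e-02 1.1305e+01]
[353.5, 248.9] 0.58
[381.0, 242.7] 0.91
scene green 370 dock-frame c [-56.5   1.1] size [88.6 65.3] ang 4.0 z fit [ 0.025 13.07 ]
[371.2, 233.0] 0.83
[382.0, 210.4] 0.85
t 10.95 now [ 486.16727846 -121.15572709   54.70994844] F [0.2 0.5 1. ] open 0.44941068603688666 yawY 1.4968660374288438
delta [-0.3 -0.1 54.7] [-0.0007 -0.0004  0.0006]
```

Tips are about 10.5 mm above the TCP and the finger fronts 12 mm ahead of it. Descending behind the tail.

>>> {"name": "carry_out", "arguments": {
  "deltas": [
    [0, 0, 20, 0, 0, 0],
    [0, 0, 40, 0, 0, 0],
    [0, 0, 50, 0, 0, 0],
    [0, 0, 55, 0, 0, 0],
    [0, 0, 59, 0, 0, 0],
    [0, 0, 59, 0, 0, 0]
  ]
}}

```text
t: 11.45
eef_pos: [486.1, -121.7, -4.5]
orientation: [0.698, 0.716, -0.0, -0.0]
ft_force: [-1.6, -0.3, -0.6]
opening: 0.448
```

>>> {"name": "carry_out", "arguments": {
  "deltas": [
    [5, 0, 0, 0, 0, 0],
    [12, 0, 0, 0, 0, 0],
    [19, 0, 0, 0, 0, 0],
    [25, 0, 0, 0, 0, 0],
    [29, 0, 0, 0, 0, 0],
    [32, 0, 0, 0, 0, 0],
    [35, 0, 0, 0, 0, 0],
    [38, 0, 0, 0, 0, 0],
    [38, 0, 0, 0, 0, 0]
  ]
}}

```text
t: 12.2
eef_pos: [486.0, -83.7, -3.7]
orientation: [0.698, 0.716, 0.0, 0.0]
ft_force: [-0.3, -1.3, 0.3]
opening: 0.452
```

>>> {"name": "carry_out", "arguments": {
  "deltas": [
    [2, 0, 0, 0, 0, 0],
    [5, 0, 0, 0, 0, 0],
    [8, 0, 0, 0, 0, 0],
    [11, 0, 0, 0, 0, 0],
    [14, 0, 0, 0, 0, 0],
    [17, 0, 0, 0, 0, 0],
    [20, 0, 0, 0, 0, 0],
    [23, 0, 0, 0, 0, 0],
    [26, 0, 0, 0, 0, 0],
    [29, 0, 0, 0, 0, 0],
    [32, 0, 0, 0, 0, 0],
    [35, 0, 0, 0, 0, 0]
  ]
}}

```text
t: 13.2
eef_pos: [484.8, -48.7, -3.9]
orientation: [0.698, 0.716, 0.0, 0.0]
ft_force: [0.5, -5.0, 4.1]
opening: 0.449
```

```bash
sed -i 's/-65)<85/-75)<85/' c.py; python3 c.py
```

```text
top green 875 dock-frame c [-10.3  -0.1] size [ 62.5 105.9] ang 89.8 z fit [ 0.053 14.095]
[339.1, 251.6] 0.6
[363.4, 245.7] 0.94
scene green 379 dock-frame c [-6.1 -3.5] size [107.4  65.9] ang 3.1 z fit [ 0.073 14.784]
[359.3, 237.8] 0.58
[371.2, 219.0] 0.79
```

Pushing at 5 N, carrier centred and straight at X ≈ −14. I'll carry on.

>>> {"name": "carry_out", "arguments": {
  "deltas": [
    [3, 0, 0, 0, 0, 0],
    [6, 0, 0, 0, 0, 0],
    [9, 0, 0, 0, 0, 0],
    [12, 0, 0, 0, 0, 0],
    [15, 0, 0, 0, 0, 0],
    [18, 0, 0, 0, 0, 0],
    [21, 0, 0, 0, 0, 0],
    [24, 0, 0, 0, 0, 0],
    [27, 0, 0, 0, 0, 0],
    [30, 0, 0, 0, 0, 0],
    [33, 0, 0, 0, 0, 0],
    [36, 0, 0, 0, 0, 0]
  ]
}}

```text
t: 14.5
eef_pos: [483.6, -12.6, -4.0]
orientation: [0.698, 0.716, -0.0, -0.0]
ft_force: [-0.5, -1.8, -1.5]
opening: 0.448
```

>>> {"name": "carry_out", "arguments": {
  "deltas": [
    [3, 0, 0, 0, 0, 0],
    [6, 0, 0, 0, 0, 0],
    [9, 0, 0, 0, 0, 0],
    [12, 0, 0, 0, 0, 0],
    [15, 0, 0, 0, 0, 0],
    [18, 0, 0, 0, 0, 0],
    [21, 0, 0, 0, 0, 0],
    [24, 0, 0, 0, 0, 0],
    [27, 0, 0, 0, 0, 0],
    [30, 0, 0, 0, 0, 0]
  ]
}}

```text
t: 15.33
eef_pos: [482.9, 17.4, -4.0]
orientation: [0.698, 0.716, -0.0, -0.0]
ft_force: [-0.1, -1.5, -1.8]
opening: 0.443
```

The push force dropped to about 1.5 N, so I'm checking that the carrier is following.

```bash
python3 c.py; python3 look.py l2
```

```text
top green 593 dock-frame c [56.7 -2.2] size [104.1  61.9] ang 0.7 z fit [ 0.124 11.23 ]
[307.5, 254.4] 0.73
scene green 384 dock-frame c [59.3 -2. ] size [99.9 65.3] ang 0.6 z fit [ 0.133 11.684]
[340.9, 251.2] 0.6
[356.3, 234.0] 0.84
```

View pics/l2.png

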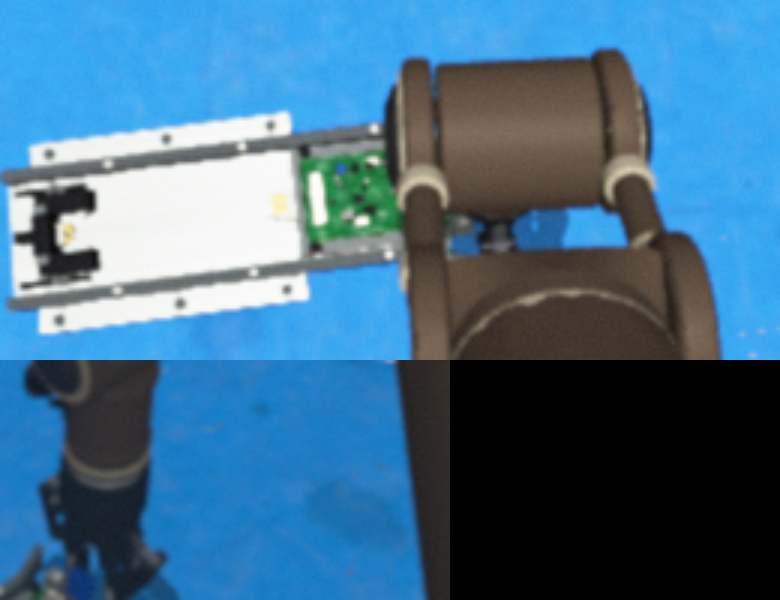

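The carrier is following: it's at X ≈ 52 with its tongue over the sill and centred between the rails. From here the fingers rise with the ramp.

>>> {"name": "carry_out", "arguments": {
  "deltas": [
    [3, 0, 0, 0, 0, 0],
    [6, 0, 0, 0, 0, 0],
    [9, 0, 0, 0, 0, 0],
    [12, 0, -0.4, 0, 0, 0],
    [15, 0, -0.8, 0, 0, 0],
    [18, 0, -1.2, 0, 0, 0],
    [21, 0, -1.6, 0, 0, 0],
    [24, 0, -2, 0, 0, 0],
    [27, 0, -2.4, 0, 0, 0],
    [30, 0, -2.8, 0, 0, 0]
  ]
}}

```text
t: 16.57
eef_pos: [482.0, 47.4, -1.2]
orientation: [0.698, 0.716, -0.0, -0.0]
ft_force: [0.4, -2.3, -1.6]
opening: 0.452
```

>>> {"name": "carry_out", "arguments": {
  "deltas": [
    [3, 0, -0.4, 0, 0, 0],
    [6, 0, -0.8, 0, 0, 0],
    [9, 0, -1.2, 0, 0, 0],
    [12, 0, -1.7, 0, 0, 0],
    [15, 0, -2.1, 0, 0, 0],
    [18, 0, -2.5, 0, 0, 0]
  ]
}}

```text
t: 17.07
eef_pos: [481.8, 65.3, 1.4]
orientation: [0.698, 0.716, 0.0, 0.0]
ft_force: [-0.5, -3.1, -0.3]
opening: 0.453
```

>>> {"name": "carry_out", "arguments": {
  "deltas": [
    [2, 0, -0.3, 0, 0, 0],
    [4, 0, -0.6, 0, 0, 0],
    [6, 0, -0.8, 0, 0, 0],
    [8, 0, -1.1, 0, 0, 0],
    [10, 0, -1.4, 0, 0, 0]
  ]
}}

```text
t: 17.48
eef_pos: [481.6, 75.1, 2.8]
orientation: [0.698, 0.716, 0.0, 0.0]
ft_force: [-0.1, -4.1, 1.4]
opening: 0.448
```

```bash
python3 c.py
```

```text
top green 292 dock-frame c [149.1  -1.6] size [38.2 62.8] ang 4.1 z fit [0.163 5.999]
[283.3, 259.5] 0.88
scene green 432 dock-frame c [116.1  -2.4] size [100.  64.] ang 0.8 z fit [0.146 9.578]
[326.0, 262.4] 0.78
[339.2, 240.4] 0.86
```

>>> {"name": "carry_out", "arguments": {
  "deltas": [
    [2, 0, -0.3, 0, 0, 0],
    [4, 0, -0.6, 0, 0, 0],
    [6, 0, -0.8, 0, 0, 0],
    [8, 0, -1.1, 0, 0, 0],
    [5, 0, -1.1, 0, 0, 0],
    [3, 0, -1.1, 0, 0, 0],
    [3, 0, -1.1, 0, 0, 0],
    [3, 0, -1.1, 0, 0, 0]
  ]
}}

```text
t: 18.45
eef_pos: [481.1, 78.3, 3.6]
orientation: [0.698, 0.716, 0.0, -0.0]
ft_force: [0.5, 0.5, 0.6]
opening: 0.449
```

```bash
python3 c.py
```

```text
top green 314 dock-frame c [156.1   0. ] size [43.  62.6] ang 0.2 z fit [-0.044 27.697]
[277.4, 258.2] 0.97
scene green 508 dock-frame c [123.8  -2.1] size [106.7  65.9] ang 0.9 z fit [-0.048 29.64 ]
[323.7, 266.6] 0.75
[334.4, 242.1] 0.64
```

It has tipped nose down (slope −0.046, X ≈ 118). I'll push on through the bay.

>>> {"name": "carry_out", "arguments": {
  "deltas": [
    [3, 0, 0, 0, 0, 0],
    [6, 0, -0.3, 0, 0, 0],
    [9, 0, -0.6, 0, 0, 0],
    [12, 0, -0.9, 0, 0, 0],
    [15, 0, -1.2, 0, 0, 0],
    [18, 0, -1.5, 0, 0, 0],
    [21, 0, -1.8, 0, 0, 0],
    [24, 0, -2.1, 0, 0, 0],
    [27, 0, -2.4, 0, 0, 0],
    [30, 0, -2.7, 0, 0, 0]
  ]
}}

```text
t: 19.58
eef_pos: [480.5, 108.3, 6.5]
orientation: [0.698, 0.716, -0.0, -0.0]
ft_force: [0.2, -2.4, -0.2]
opening: 0.451
```

>>> {"name": "carry_out", "arguments": {
  "deltas": [
    [3, 0, -0.3, 0, 0, 0],
    [6, 0, -0.6, 0, 0, 0],
    [9, 0, -0.9, 0, 0, 0],
    [12, 0, -1, 0, 0, 0],
    [15, 0, -1, 0, 0, 0],
    [17, 0, -1, 0, 0, 0],
    [19, 0, -1, 0, 0, 0]
  ]
}}

```text
t: 20.17
eef_pos: [480.1, 127.3, 7.5]
orientation: [0.698, 0.716, -0.0, -0.0]
ft_force: [-0.9, -1.9, -1.4]
opening: 0.452
```

```bash
python3 c.py
```

```text
top green 29 dock-frame c [216.6  10.6] size [ 6.3 40.7] ang 4.6 z fit [-8.0000e-03  2.2071e+01]
[305.3, 157.8] 0.73
scene green 525 dock-frame c [166.8  -2.4] size [104.8  63.5] ang 0.3 z fit [-0.033 27.69 ]
[308.0, 273.2] 0.85
[323.5, 254.8] 0.76
```

>>> {"name": "carry_out", "arguments": {
  "deltas": [
    [2, 0, 0, 0, 0, 0],
    [4, 0, 0, 0, 0, 0],
    [6, 0, 0, 0, 0, 0],
    [8, 0, 0, 0, 0, 0],
    [10, 0, 0, 0, 0, 0],
    [12, 0, 0, 0, 0, 0]
  ]
}}

```text
t: 20.97
eef_pos: [479.6, 139.2, 7.3]
orientation: [0.698, 0.716, -0.0, -0.0]
ft_force: [0.4, -2.2, -0.8]
opening: 0.45
```

>>> {"name": "carry_out", "arguments": {
  "deltas": [
    [1.5, 0, 0, 0, 0, 0],
    [3, 0, 0, 0, 0, 0],
    [4.5, 0, 0, 0, 0, 0],
    [6, 0, 0, 0, 0, 0]
  ]
}}

```text
t: 21.3
eef_pos: [479.5, 145.2, 7.4]
orientation: [0.698, 0.716, -0.0, -0.0]
ft_force: [0.0, -1.7, -0.7]
opening: 0.447
```

```bash
python3 c.py
```

```text
top green 1 dock-frame c [139.9  28.9] size [0. 0.] ang 0.0 z fit [0.067 9.307]
scene green 527 dock-frame c [186.1  -3.9] size [105.2  67.2] ang 3.2 z fit [9.0000e-03 1.8585e+01]
[303.6, 276.1] 0.91
[318.0, 256.8] 0.64c.py:11: RankWarning: Polyfit may be poorly conditioned
  print(n,"green",len(Q),"dock-frame c",np.round(c,1),"size",np.round(s,1),"ang",round(a,1),"z fit",np.polyfit(d[:,0],Q[:,2],1).round(3))
```

It has dropped into the bay and lies level (slope 0, X ≈ 180). Now I'll feel for the rollers in small steps.

>>> {"name": "carry_out", "arguments": {
  "deltas": [
    [1, 0, 0, 0, 0, 0],
    [2, 0, 0, 0, 0, 0],
    [3, 0, 0, 0, 0, 0],
    [4, 0, 0, 0, 0, 0]
  ]
}}

```text
t: 21.93
eef_pos: [479.8, 148.8, 7.7]
orientation: [0.698, 0.716, -0.0, 0.0]
ft_force: [-0.4, -3.7, 1.1]
opening: 0.448
```

>>> {"name": "carry_out", "arguments": {
  "deltas": [
    [1, 0, 0, 0, 0, 0],
    [2, 0, 0, 0, 0, 0],
    [3, 0, 0, 0, 0, 0],
    [4, 0, 0, 0, 0, 0]
  ]
}}

```text
t: 22.27
eef_pos: [479.7, 153.0, 7.7]
orientation: [0.698, 0.716, 0.0, 0.0]
ft_force: [0.2, -4.4, 3.3]
opening: 0.448
```

>>> {"name": "carry_out", "arguments": {
  "deltas": [
    [1, 0, 0, 0, 0, 0],
    [2, 0, 0, 0, 0, 0]
  ]
}}

```text
t: 22.43
eef_pos: [479.6, 155.1, 7.6]
orientation: [0.698, 0.716, 0.0, 0.0]
ft_force: [0.2, -4.6, 3.1]
opening: 0.451
```

>>> {"name": "carry_out", "arguments": {
  "deltas": [
    [1, 0, 0, 0, 0, 0],
    [2, 0, 0, 0, 0, 0]
  ]
}}

```text
t: 22.6
eef_pos: [479.5, 157.1, 7.5]
orientation: [0.698, 0.716, 0.0, 0.0]
ft_force: [0.5, -4.8, 3.5]
opening: 0.449
```

>>> {"name": "carry_out", "arguments": {
  "deltas": [
    [1, 0, 0, 0, 0, 0],
    [2, 0, 0, 0, 0, 0]
  ]
}}

```text
t: 22.77
eef_pos: [479.4, 159.2, 7.5]
orientation: [0.698, 0.716, 0.0, 0.0]
ft_force: [0.9, -4.2, 4.1]
opening: 0.452
```

>>> {"name": "carry_out", "arguments": {
  "deltas": [
    [1, 0, 0, 0, 0, 0],
    [2, 0, 0, 0, 0, 0]
  ]
}}

```text
t: 22.93
eef_pos: [479.3, 161.1, 7.5]
orientation: [0.698, 0.716, -0.0, -0.0]
ft_force: [0.7, -4.5, 2.4]
opening: 0.45
```

>>> {"name": "carry_out", "arguments": {
  "deltas": [
    [0.7, 0, 0, 0, 0, 0],
    [1.4, 0, 0, 0, 0, 0]
  ]
}}

```text
t: 23.1
eef_pos: [479.3, 162.4, 7.5]
orientation: [0.698, 0.716, 0.0, 0.0]
ft_force: [0.3, -4.7, 2.6]
opening: 0.452
```

>>> {"name": "carry_out", "arguments": {
  "deltas": [
    [0.7, 0, 0, 0, 0, 0],
    [1.4, 0, 0, 0, 0, 0]
  ]
}}

```text
t: 23.27
eef_pos: [479.4, 163.6, 7.5]
orientation: [0.698, 0.716, -0.0, 0.0]
ft_force: [0.3, -5.8, 3.6]
opening: 0.454
```

>>> {"name": "carry_out", "arguments": {
  "deltas": [
    [0.7, 0, 0, 0, 0, 0],
    [1.4, 0, 0, 0, 0, 0]
  ]
}}

```text
t: 23.43
eef_pos: [479.3, 164.5, 7.5]
orientation: [0.698, 0.716, -0.0, 0.001]
ft_force: [0.4, -8.7, 3.9]
opening: 0.449
```

>>> {"name": "carry_out", "arguments": {
  "deltas": [
    [0.7, 0, 0, 0, 0, 0],
    [1.4, 0, 0, 0, 0, 0]
  ]
}}

```text
t: 23.6
eef_pos: [479.3, 165.7, 7.4]
orientation: [0.698, 0.716, -0.001, 0.001]
ft_force: [1.6, -8.5, 3.7]
opening: 0.449
```

```bash
python3 c.py 2>/dev/null|tail -3; python3 - <<'E'
from h import *
p=snapshot("scene");cv2.imwrite("pics/s3.png",cv2.resize(p["img"][230:340,230:370],(764,600),interpolation=cv2.INTER_CUBIC))
E
```

```text
scene green 544 dock-frame c [205.1  -1.5] size [104.7  63.5] ang 0.8 z fit [-0.    20.274]
[299.9, 282.9] 0.92
[313.2, 259.5] 0.55
```

View pics/s3.png

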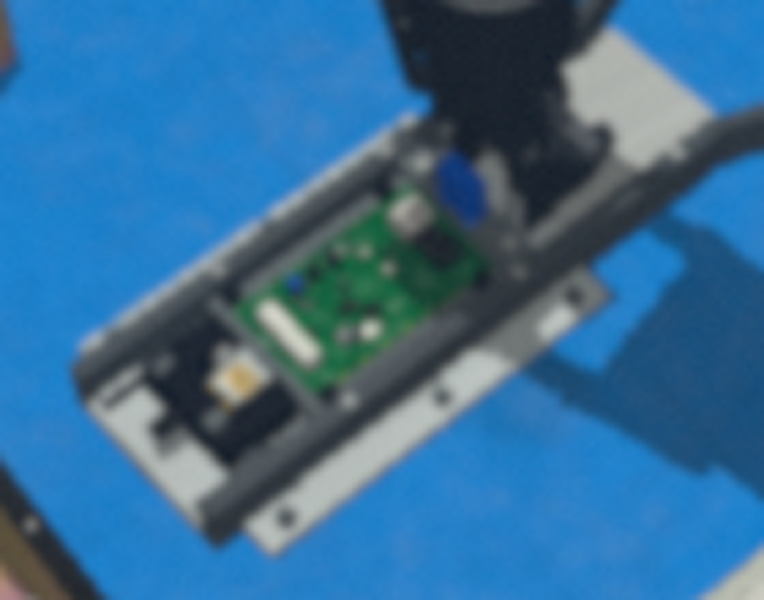

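The tongue is in the slot at about (235,380) and the shoulders are close to the head face. The force is 8.5 N, which is in the roller range. I'll continue in single small steps.

>>> {"name": "carry_out", "arguments": {
  "deltas": [
    [0.6, 0, 0, 0, 0, 0],
    [1.2, 0, 0, 0, 0, 0]
  ]
}}

```text
t: 24.12
eef_pos: [479.2, 166.7, 7.4]
orientation: [0.698, 0.716, -0.001, 0.001]
ft_force: [-0.5, -9.2, 3.6]
opening: 0.454
```

>>> {"name": "carry_out", "arguments": {
  "deltas": [
    [0.5, 0, 0, 0, 0, 0],
    [1, 0, 0, 0, 0, 0]
  ]
}}

```text
t: 24.28
eef_pos: [479.2, 167.5, 7.4]
orientation: [0.698, 0.716, -0.001, 0.001]
ft_force: [1.2, -9.2, 4.7]
opening: 0.452
```

>>> {"name": "carry_out", "arguments": {
  "deltas": [
    [0.5, 0, 0, 0, 0, 0],
    [1, 0, 0, 0, 0, 0]
  ]
}}

```text
t: 24.45
eef_pos: [479.2, 168.1, 7.5]
orientation: [0.698, 0.716, -0.001, 0.001]
ft_force: [2.8, -12.8, 4.3]
opening: 0.453
```

>>> {"name": "carry_out", "arguments": {
  "deltas": [
    [0.5, 0, 0, 0, 0, 0],
    [1, 0, 0, 0, 0, 0]
  ]
}}

```text
t: 24.62
eef_pos: [479.2, 168.2, 7.5]
orientation: [0.697, 0.717, -0.002, 0.002]
ft_force: [1.5, -16.0, 5.4]
opening: 0.454
```

>>> {"name": "carry_out", "arguments": {
  "deltas": [
    [0.4, 0, 0, 0, 0, 0],
    [0.7, 0, 0, 0, 0, 0]
  ]
}}

```text
t: 24.78
eef_pos: [479.2, 168.2, 7.5]
orientation: [0.697, 0.717, -0.002, 0.002]
ft_force: [1.2, -18.3, 5.1]
opening: 0.453
```

The TCP has stopped at 168.2 while the force went from 9 to 18.3 N, so this is the stop. Backing off straight and then lifting.

>>> {"name": "carry_out", "arguments": {
  "deltas": [
    [-2, 0, 0, 0, 0, 0],
    [-8, 0, 0, 0, 0, 0],
    [-18, 0, -2, 0, 0, 0],
    [-25, 0, -15, 0, 0, 0],
    [-30, 0, -45, 0, 0, 0],
    [-40, 0, -85, 0, 0, 0],
    [-75, 0, -110, 0, 0, 0],
    [-110, 0, -120, 0, 0, 0],
    [-150, 0, -120, 0, 0, 0],
    [-190, 0, -120, 0, 0, 0],
    [-230, 0, -120, 0, 0, 0],
    [-250, 0, -120, 0, 0, 0],
    [-250, 0, -120, 0, 0, 0]
  ]
}}

```text
t: 25.87
eef_pos: [485.6, -81.8, 127.6]
orientation: [0.7, 0.714, 0.0, 0.001]
ft_force: [-0.4, 0.2, 0.2]
opening: 0.448
```

```bash
sed -i 's/abs(P\[:,1\]-o\["eef_pos"\]\[1\]-75)<85/abs(P[:,1]-245)<85/' c.py; python3 c.py; python3 - <<'E'
from h import *
p=snapshot("scene");t=snapshot("top")
v=np.zeros((600,780,3),np.uint8)
v[:330,:420]=cv2.resize(p["img"][230:340,230:370],(420,330),interpolation=cv2.INTER_CUBIC)
v[:330,420:]=cv2.resize(t["img"][210:310,170:290],(360,330),interpolation=cv2.INTER_CUBIC)
v[330:,:390]=cv2.resize(t["img"][100:280,170:440],(390,270))
cv2.imwrite("pics/f.png",v); print(get_obs()["t"],get_obs()["ft_force"])
for q in ("wire_reel","screw_dish","mains_inlet"):
    for r in mark_of(q,t)[:1]: print(q,r["conf"],at_z(t,r["xy"],0).round())
E
```

```text
top green 920 dock-frame c [206.9   0. ] size [105.7  63.8] ang 0.1 z fit [-5.0000e-03  2.0834e+01]
[238.7, 264.2] 0.69
[263.0, 257.3] 0.83
scene green 576 dock-frame c [206.   -0.3] size [107.6  67.5] ang 0.7 z fit [-7.0000e-03  2.1693e+01]
[298.9, 283.9] 0.96
[313.4, 262.8] 0.64
26.2667 [-0.070145    0.01517436  0.6783055 ]
wire_reel 0.94 [735. 163.   0.]
screw_dish 0.89 [709.  62.   0.]
mains_inlet 0.55 [ 726. -144.    0.]
```

View pics/f.png

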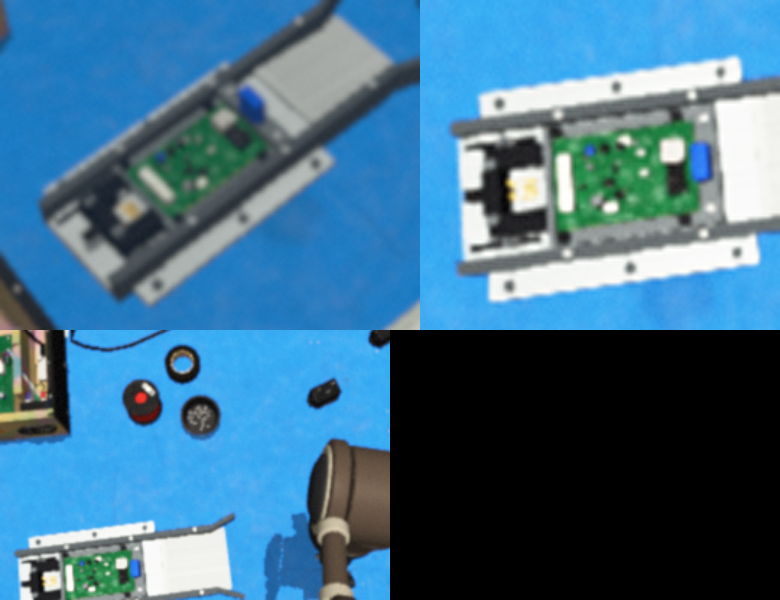

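The final picture shows the carrier level in the bay, with the shoulders flush on the head face at about (549,190) in the upper right panel. The tongue reaches the pins, and the reel, dish and inlet are where they were. I'll hand in.

```bash
python3 -c "
from workcell import *
print(sign_off())"
```

```text
the job is handed in; nothing more can be done
None
```

The carrier is seated in the contact head, and I handed the job in at about 26 s. I gripped the tab lightly and slid the carrier onto the dock axis. Then I let go and pushed the tail with two fingers: up the ramp, over the sill (easing off so it tipped) and into the head.

**At the stop:**
- The push held at 8.5–9 N over about 3 mm through the rollers. It then rose to 18.3 N with the last 1.7 mm of commanded push moving the tool only about 0.1 mm, so I took that as the stop.
- Force was only read at the end of each move, so I can't rule out brief higher peaks. The highest push I saw was 18.3 N.

**After backing off:**
- Both cameras show the carrier level, centred to under 1 mm and straight to under 1°. In the top view its shoulders are flush with the head face.
- Pin travel couldn't be read directly; I judged it from the stop and the picture.
- The reel, dish and inlet were not touched. The position readings before and after differ by up to about 14 mm (the dish), which I put down to detection error, as the arm never went near them.

**What disagreed:**
- Both cameras showed the fingertips about 10 mm behind the TCP, not 17 mm ahead as stated.
- Because of that, the first grasp closed above the tab without touching anything. I used the measured value from then on.

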